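# Latch the long tool case

## Task

Two timber tool cases stand on the bench with their steel hasps sticking up. Swing the hasp of the longer case over and down onto its catch, so that it lies flat with the staple through its slot. The shorter case is still in use: leave its hasp standing as it is.

Things in the scene. Friction and masses are not known exactly. Their poses are not given: they have to be found in the camera images.
- long_hinge (a point): Centre of the hasp's hinge pin on the longer case: fixed plywood, 320 mm long (y), 240 deep (x), 110 high. Axes: z up, y along the pin, -x from pin to catch. The pin is 4 mm above the flat case top, 10 mm from the case's middle towards the catch. A loose round horn housing (70 mm wide, 40 high) lies on the lid, its centre about 100 mm to +y and 20 to 45 mm to +x of the pin
- long_hasp (a joint): Angle of the longer case's hasp: 0 flat over the catch, 1.57 upright, more leans back (stop at 2.4). Starts at 1.3 to 2.1; a stiff hinge (0.16 N m) holds it wherever left, so push it fully down. Flat steel strap 100 mm long from pin to free end, 44 wide, 4 thick (mid-plane through the pin), 8 mm rolled edge at the free end, slot 67 to 81 mm from the pin
- long_catch (a point): Top of the longer case's catch: a steel staple 74 mm from the pin, 22 mm long along the pin's direction, 6 mm thick, 22 mm high above the case top. It comes up through the hasp's slot and stands 16 mm proud of the strap when the hasp is flat
- short_tip (a point): Middle of the free end of the hasp on the shorter case (fixed, same plywood, 200 mm long, 200 deep, 85 high). That hasp is the same size and also stands up, at 1.3 to 2.1 rad; it must stay as it is

How it is judged:
By the outcome, as a careful person would: the job done as asked, in the order asked, and still so for the second after the job is handed in, with the robot touching nothing.
It also fails if it takes over 35 s, if anything falls off the work surface, if the arm or the gripper's body presses on something with over 40 N, if the wrist force passes 120 N, or if a joint passes its speed limit or range.

## Robot

A 7-joint arm with a two-finger parallel gripper is mounted at the origin on the work surface. World frame = base frame: x ahead of the robot, y to its left, z up, the work surface at z = 0. Lengths are in m, angles in degrees, forces in N, time in s.
With the tool pointing down it reaches from about 0.425 to 0.875 m from the base axis. Payload 4.7 kg.
Tool frame: the origin (TCP) lies midway between the tips of the shut fingers; the grasp point (between the pads) lies env.grip_point_offset behind it (env.grip_point_offset is the distance from the TCP to the grasp point, in m); z points along the fingers, y is the line along which they close (so a half turn about z gives the same grasp; the last joint's range is limited). The gripper opens to 87 mm and grips with 3 to 60 N. Pads are 19 mm wide; open, the fingers measure 117 mm over their backs; the gripper's body (75 mm by 190 mm) begins 51 mm behind the grasp point.
Start: joints at [72.829, 18.392, -4.016, 83.108, 1.295, 78.541, -3.26], TCP at [0.201, -0.618, 0.194] pointing down, gripper open.
Joint ranges: [-163.93, 163.93], [-17.29, 119.83], [-79.2, 71.16], [3.27, 140.29], [-89.18, 269.18], [5.43, 117.66], [-154.24, 154.24]. Speed limits (degrees/s): [147.25, 147.25, 180, 180, 180, 180, 180].

## Interface

Orientations are given as [roll, pitch, yaw] about the fixed x, y, z axes, in that order (R = Rz(yaw) Ry(pitch) Rx(roll)).
In Python, from cell import env gives the robot as it stands.
- The arm moves only by the shell command python3 -m creep 'ROWS' [FORCE]. ROWS is a JSON object of lists of equal length, an entry for each row: "translation": the shift along the tool's x, y, z in units of 0.08 m (1.0 is 0.08 m), a list of three; "turn": the turn, a rotation vector about the tool's x, y, z in units of 180 degrees (1.0 is 180 degrees), a list of three; "grip": the opening, from 0 (shut) to 1 (fully open). In form: {"translation": [[x, y, z], ...], "turn": [[ax, ay, az], ...], "grip": [grip, ...]}. A call has 1 to 5 rows; each row shifts and turns the commanded pose from where the row before left it, along the tool's axes as they then stand; what a row does not reach is not made up. A row lasts 1/8 s, in which the tool goes at most 62.5 mm and 10.7 degrees, less where a joint would pass 70% of its speed; a pose out of reach is approached as far as the arm can. A call with a number of a shift or a turn outside -1 to 1 is refused whole. A call with a gripper value outside its range is refused whole. The fingers move at their own pace and stop on an object; FORCE is the grip in N (left out, the last holds). Time passes only in rows, so rows that do not move let the fingers close. It gives the time, the measured TCP pose, the force, the opening and the grip force at its end, in the units of the state.
- env.get_obs(): the state, without advancing time (a new reading comes with each control period).
- env.read_camera(name): name is "side" or "top"; returns a dict with "frame" (400x640x3 uint8, red, green, blue), "z_map" (400x640 float32, m along the optical axis (not along the pixel's ray), 0 where there is no reading), "K" (3x3 intrinsics, pixels), "rvec" (rotation vector, rad) and "tvec" (3), from world to camera coordinates, as OpenCV has them. Camera axes: x right, y down, z forward; pixel columns grow to the right and rows downward; lengths in m; the calibration is good to about 2 mm. A picture is of the moment at which its call begins.
- env.sign_off(): hands the job in; it is judged then, once.
The state is a dict: "time_s": time; "qpos": joint angles; "joint_velocities": joint speeds; "effort": joint torques, N m; "tool_pos": TCP position; "tool_rot": TCP orientation; "force": force on the tool from outside, world axes, zero at the start; "wrist_torque": the same for the moment, N m; "grip_width": finger opening in m; "grasp_force": force on a finger pad.
Only numpy, scipy, OpenCV 4.12 (cv2) and the standard library are available. Lean on these libraries where they do the work, as an engineer would, in place of code of your own. Each camera call takes 0.05 s, during which the arm holds its last target. There are 200 camera calls.

## Working session

There is one attempt and no reset: what is moved stays moved. The work goes in short steps, Python scripts to look and compute and a shell command to move; the robot and the scene stay as the last step left them, time stands still between calls to the robot, and variables do not carry over. Pictures are saved under pics/ and viewed, at most 10 in all, crops included, and the job is handed in when it is done.

```bash
mkdir -p pics
cat > h.py <<'E'
from cell import env
import numpy as np, cv2
def cam(n):
    c=env.read_camera(n); R,_=cv2.Rodrigues(np.array(c['rvec'],float)); t=np.array(c['tvec'],float).ravel()
    K=c['K']; z=c['z_map']; v,u=np.mgrid[:400,:640]
    P=np.stack([(u-K[0,2])/K[0,0]*z,(v-K[1,2])/K[1,1]*z,z],-1)
    W=(P-t)@R
    W[z==0]=np.nan
    return c,W,(K,R,t)
def save(c,n): cv2.imwrite('pics/'+n,c['frame'][:,:,::-1])
E
python3 - <<'E'
from h import *
print(env.get_obs(),env.grip_point_offset)
for n in ('top','side'):
    c,W,(K,R,t)=cam(n); save(c,n+'0.png'); np.save(n+'0.npy',W); print(n,-R.T@t)
E
```

```text
{'time_s': 0.0, 'qpos': array([72.82923177, 18.43898336, -4.01462751, 83.17665829,  1.29593393,
       78.5410579 , -3.25987594]), 'joint_velocities': array([-0.00499995,  0.04633637,  0.00297232, -0.08994757, -0.01231769,
        0.09403046,  0.10356982]), 'effort': array([ 1.05340557e-04, -4.91294754e+01, -4.03674496e-01, -3.12539327e+01,
       -6.38073147e-02,  4.36451565e-02,  1.62130386e-04]), 'tool_pos': array([ 0.2003702 , -0.61768896,  0.19324694]), 'tool_rot': array([-1.79888595e+02,  7.07079377e-03,  1.79800163e+01]), 'force': array([-0.12096762,  0.23215369, -0.44109909]), 'wrist_torque': array([ 0.00237964,  0.00825809, -0.00568206]), 'grasp_force': 0.0, 'grip_width': 0.08695158701205001} 0.0187
top [ 0.35318005 -0.00410292  1.0281114 ]
side [0.28927202 0.68190577 0.76007758]
```

View pics/top0.png

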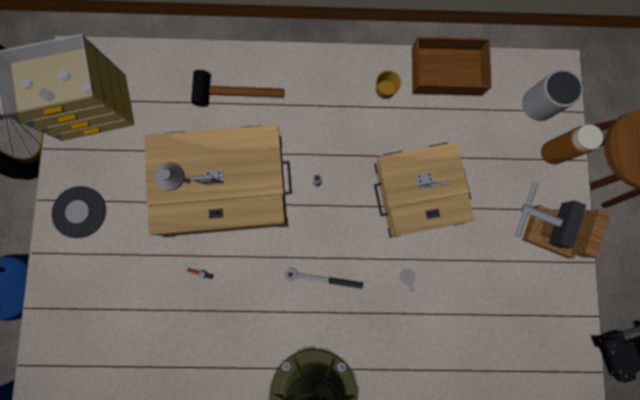

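View pics/side0.png

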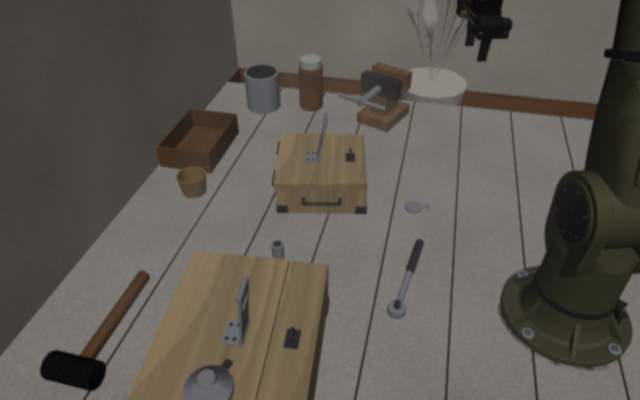

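The top view has the long case at about (215,180), with its upright hasp at about (207,178), the catch at (216,213) and the horn at (168,177). The short case is at (425,190). Next I'll measure these.

Run:
```python
from h import *
T=np.load('top0.npy'); S=np.load('side0.npy')
def sel(W,u0,u1,v0,v1,zl,zh):
    Q=W[v0:v1,u0:u1].reshape(-1,3); return Q[(Q[:,2]>zl)&(Q[:,2]<zh)]
Q=sel(T,135,300,115,245,.1,.117); r=cv2.minAreaRect(Q[:,:2].astype(np.float32)); print('long',r,np.median(Q[:,2]))
Q=sel(T,365,485,135,245,.075,.094); print('short',cv2.minAreaRect(Q[:,:2].astype(np.float32)),np.median(Q[:,2]))
for nm,W,b in (('T',T,(186,232,165,190)),('S',S,(228,256,270,350)),('Tc',T,(205,230,204,220)),('Sc',S,(280,305,320,352))):
    Q=sel(W,*b,.118,.3); print(nm,len(Q)); print(np.round(Q[np.argsort(Q[:,2])][::max(1,len(Q)//25)],3).tolist())
Q=sel(T,150,190,160,192,.125,.2);print('horn',Q.mean(0),Q.min(0),Q.max(0))
Q=sel(S,312,332,108,165,.1,.3);print('shorttip',np.round(Q[np.argsort(Q[:,2])][::max(1,len(Q)//12)],3).tolist())
c=cv2.imread('pics/side0.png')[240:400,130:340];cv2.imwrite('pics/c1.png',cv2.resize(c,None,fx=3.5,fy=3.5,interpolation=2))
```

```text
long ((0.5312281250953674, 0.2492736279964447), (0.2486766129732132, 0.32644638419151306), 6.103801250457764) 0.11017118233523103
short ((0.5233972072601318, -0.27366575598716736), (0.20905064046382904, 0.20806801319122314), 11.947463035583496) 0.08506076270673273
T 224
[[0.544, 0.238, 0.118], [0.515, 0.307, 0.12], [0.514, 0.257, 0.121], [0.517, 0.311, 0.122], [0.514, 0.31, 0.124], [0.512, 0.262, 0.127], [0.516, 0.225, 0.135], [0.512, 0.255, 0.143], [0.511, 0.26, 0.15], [0.51, 0.268, 0.155], [0.51, 0.249, 0.165], [0.509, 0.254, 0.171], [0.507, 0.269, 0.179], [0.51, 0.245, 0.18], [0.509, 0.242, 0.183], [0.506, 0.257, 0.197], [0.505, 0.264, 0.202], [0.507, 0.243, 0.207], [0.505, 0.265, 0.213], [0.51, 0.248, 0.214], [0.508, 0.241, 0.215], [0.514, 0.237, 0.215], [0.514, 0.235, 0.216], [0.512, 0.243, 0.216], [0.509, 0.251, 0.216], [0.512, 0.239, 0.217], [0.512, 0.23, 0.217], [0.512, 0.234, 0.218]]
S 584
[[0.513, 0.235, 0.118], [0.513, 0.243, 0.121], [0.514, 0.23, 0.127], [0.513, 0.237, 0.132], [0.512, 0.237, 0.138], [0.511, 0.248, 0.143], [0.509, 0.255, 0.149], [0.508, 0.271, 0.154], [0.5
[... 1479 characters left out ...]
, [0.444, 0.24, 0.131], [0.442, 0.242, 0.132], [0.439, 0.241, 0.132], [0.443, 0.239, 0.132], [0.441, 0.236, 0.132], [0.438, 0.247, 0.132], [0.441, 0.248, 0.132], [0.444, 0.237, 0.133], [0.442, 0.244, 0.133], [0.443, 0.243, 0.133], [0.44, 0.243, 0.133], [0.441, 0.247, 0.134]]
horn [0.5274325  0.34661983 0.13628655] [0.49602508 0.3173039  0.1252506 ] [0.5616387  0.38401245 0.15400052]
shorttip [[0.529, -0.284, 0.1], [0.529, -0.294, 0.11], [0.52, -0.259, 0.118], [0.516, -0.253, 0.127], [0.519, -0.273, 0.138], [0.519, -0.282, 0.148], [0.515, -0.276, 0.155], [0.51, -0.254, 0.164], [0.505, -0.251, 0.177], [0.504, -0.25, 0.187], [0.507, -0.254, 0.19], [0.506, -0.269, 0.191], [0.511, -0.281, 0.193]]
```

View pics/c1.png

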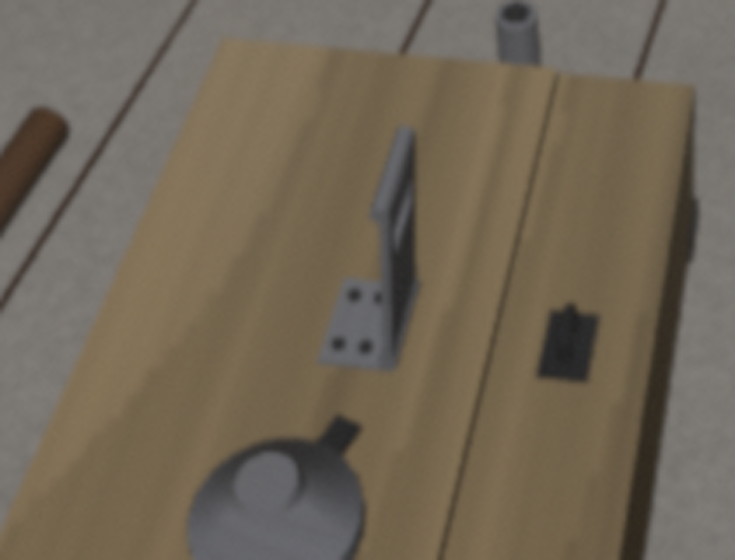

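The hasp stands at about 1.48 rad, with the pin at about (0.517, 0.250, 0.114) and case yaw 6.1°. My plan is to rise, swing over with the fingers shut to behind the strap, push it over and then press it down.

```bash
python3 -m creep '{"translation":[[0,0,-0.55],[0,0,-0.55],[0,0,-0.5],[0.5,-0.58,0],[0.5,-0.58,0]],"turn":[[0,0,0.033],[0,0,0.033],[0,0,0],[0,0,0],[0,0,0]],"grip":[0,0,0,0,0]}' 20
python3 -m creep '{"translation":[[0.5,-0.58,0],[0.5,-0.58,0],[0.5,-0.58,0],[0.5,-0.58,0],[0.5,-0.58,0]],"turn":[[0,0,0],[0,0,0],[0,0,0],[0,0,0],[0,0,0]],"grip":[0,0,0,0,0]}'
```

```text
time_s: 0.72
tool_pos: [0.2708, -0.5166, 0.3221]
tool_rot: [-180.0, -0.0, 6.0]
force: [0.9, 0.3, 0.0]
grip_width: 0.045
grasp_force: 0.0
time_s: 1.35
tool_pos: [0.4452, -0.2637, 0.3221]
tool_rot: [180.0, 0.0, 6.1]
force: [0.5, 0.5, -0.2]
grip_width: 0.0018
grasp_force: 0.0
```

```bash
python3 -m creep '{"translation":[[0.33,-0.65,0],[0.33,-0.65,0],[0.33,-0.65,0],[0.33,-0.65,0],[0.33,-0.65,0]],"turn":[[0,0,0],[0,0,0],[0,0,0],[0,0,0],[0,0,0]],"grip":[0,0,0,0,0]}'
python3 -m creep '{"translation":[[0.12,-0.7,0],[0.12,-0.7,0],[0.12,-0.7,0],[0.12,-0.7,0],[0,0,0]],"turn":[[0,0,0],[0,0,0],[0,0,0],[0,0,0],[0,0,0]],"grip":[0,0,0,0,0]}'
```

```text
time_s: 1.98
tool_pos: [0.5483, 0.0086, 0.3221]
tool_rot: [180.0, 0.0, 6.1]
force: [0.1, -0.8, 0.6]
grip_width: 0.0006
grasp_force: 0.0
time_s: 2.6
tool_pos: [0.56, 0.2402, 0.3214]
tool_rot: [-179.8, 0.1, 6.7]
force: [0.2, -1.3, -1.1]
grip_width: 0.0004
grasp_force: 0.0
```

```bash
python3 -m creep '{"translation":[[0,-0.18,0],[0,0,0.63],[0,0,0.63],[0,0,0.63],[0,0,0]],"turn":[[0,0,0],[0,0,0],[0,0,0],[0,0,0],[0,0,0]],"grip":[0,0,0,0,0]}'
python3 - <<'E'
from h import *
print(env.get_obs()['qpos'].round(1))
c,W,_=cam('side');save(c,'s1.png')
E
```

```text
time_s: 3.22
tool_pos: [0.5588, 0.245, 0.1672]
tool_rot: [179.8, 0.4, 6.0]
force: [0.5, -0.9, -0.2]
grip_width: 0.0007
grasp_force: 0.0
[   9.4   20.1  -44.4   89.6   14.2   76.7 -120.6]
```

View pics/s1.png

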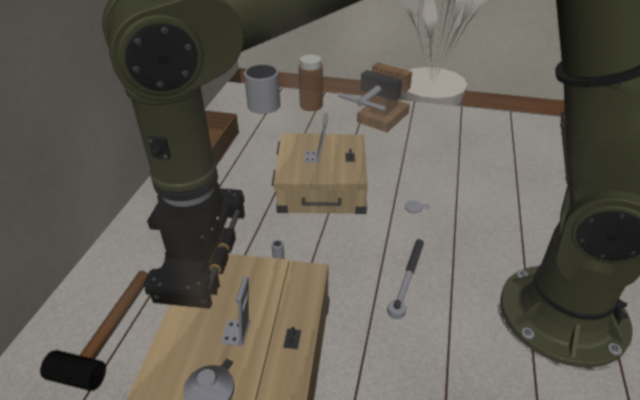

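The gripper shows at about (190,250) to the left of the hasp (245,295), and no finger tips are visible. I'll project the TCP to see where they should appear.

Run:
```python
from h import *
c,W,(K,R,t)=cam('side'); o=env.get_obs(); print(o['tool_pos'],o['tool_rot'])
p=np.array(o['tool_pos'])
for dz in (0,.03,.07,.12):
    q=cv2.projectPoints((p+[0,0,dz])[None],np.array(c['rvec'],float),np.array(c['tvec'],float),K,None)[0]; print(dz,q.ravel())
for u,v in((185,300),(165,285),(205,300),(220,260),(180,250)): print(u,v,W[v,u].round(3))
c2=c['frame'][200:360,130:330,::-1];cv2.imwrite('pics/c2.png',cv2.resize(cv2.convertScaleAbs(c2,alpha=2,beta=20),None,fx=3.5,fy=3.5,interpolation=2))
```

```text
[0.56188565 0.24773664 0.17259536] [-1.79986054e+02 -7.41697854e-02  6.01127910e+00]
0 [210.20623225 300.50118583]
0.03 [207.21379197 286.87562907]
0.07 [202.97188566 267.56084588]
0.12 [197.21860841 241.36429775]
185 300 [0.543 0.332 0.278]
165 285 [0.558 0.34  0.311]
205 300 [0.517 0.33  0.283]
220 260 [0.52  0.272 0.292]
180 250 [0.556 0.297 0.326]
```

View pics/c2.png

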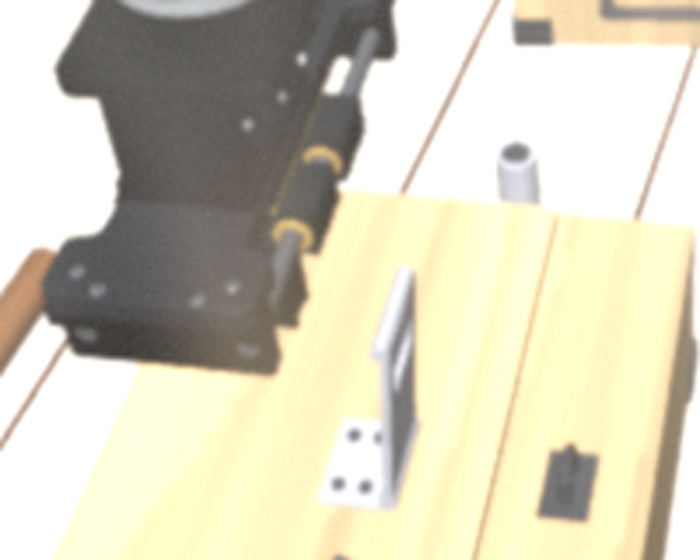

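The fingers are hidden behind the gripper's body, and the depth readings agree with that. I'll push the hasp over along an arc.

```bash
python3 -m creep '{"translation":[[-0.45,-0.06,0],[-0.19,0,0.02],[-0.16,0,0.05],[-0.1,0,0.075],[-0.1,0,0.09]],"turn":[[0,0,0],[0,0,0],[0,0,0],[0,0,0],[0,0,0]],"grip":[0,0,0,0,0]}'
python3 - <<'E'
from h import *
c,W,_=cam('side');save(c,'s2.png');o=env.get_obs();print(o['tool_pos'],o['force'])
E
```

```text
time_s: 3.95
tool_pos: [0.4812, 0.2442, 0.1523]
tool_rot: [-180.0, -0.1, 6.1]
force: [1.7, 0.7, 0.8]
grip_width: 0.0007
grasp_force: 0.7
[0.47939688 0.24389795 0.15092403] [ 0.27772475  0.64462358 -0.44693441]
```

View pics/s2.png

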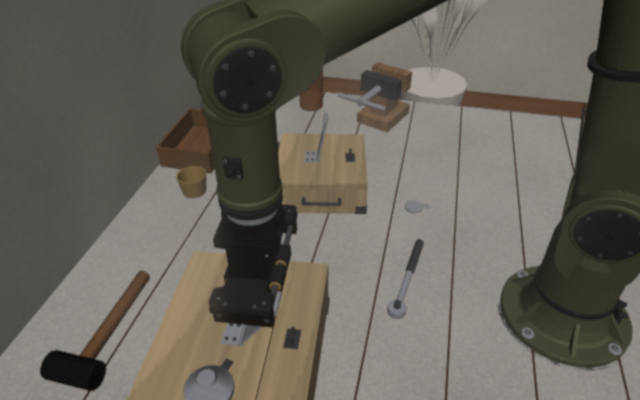

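The strap is hidden behind the gripper's body, but nothing stands at (243,285) any more. I'll go on down and press.

```bash
python3 -m creep '{"translation":[[-0.05,0,0.09],[-0.05,0,0.09],[-0.02,0,0.1],[-0.02,0,0.09],[0,0,0.05]],"turn":[[0,0,0],[0,0,0],[0,0,0],[0,0,0],[0,0,0]],"grip":[0,0,0,0,0]}'
python3 -m creep '{"translation":[[0,0,0.03],[0,0,0]],"turn":[[0,0,0],[0,0,0]],"grip":[0,0]}'
```

```text
time_s: 4.62
tool_pos: [0.4685, 0.2433, 0.1179]
tool_rot: [180.0, 0.1, 6.1]
force: [-0.1, -0.4, 1.5]
grip_width: 0.0005
grasp_force: 0.9
time_s: 4.88
tool_pos: [0.47, 0.2432, 0.1161]
tool_rot: [-180.0, -0.0, 6.1]
force: [-0.2, -1.0, 0.1]
grip_width: 0.0004
grasp_force: 0.2
```

```bash
python3 -m creep '{"translation":[[0,0,0.03],[0,0,0.02],[0,0,0]],"turn":[[0,0,0],[0,0,0],[0,0,0]],"grip":[0,0,0]}'
```

```text
time_s: 5.25
tool_pos: [0.4699, 0.2432, 0.1122]
tool_rot: [180.0, -0.0, 6.1]
force: [-0.3, 0.4, 0.7]
grip_width: 0.0005
grasp_force: 0.5
```

There's no contact force although the TCP is below the strap's expected height. I'll rise, back off and look.

```bash
python3 -m creep '{"translation":[[0,0,-0.5],[0,0,-0.7],[0.5,0.5,-0.3],[0.5,0.5,0],[0,0.7,0]],"turn":[[0,0,0],[0,0,0],[0,0,0],[0,0,0],[0,0,0]],"grip":[0,0,0,0,0]}'
python3 - <<'E'
from h import *
c,W,_=cam('side');cv2.imwrite('pics/s3.png',cv2.resize(c['frame'][200:400,120:360,::-1],None,fx=3,fy=3,interpolation=2))
Q=W[240:380,200:330].reshape(-1,3);Q=Q[(Q[:,2]>.114)&(Q[:,2]<.24)&(Q[:,1]<.29)&(Q[:,1]>.2)&(Q[:,0]<.54)]
d=(Q-[.5166,.25,.114])@np.array([[-.994,.106,0],[-.106,-.994,0],[0,0,1]]).T
d=d[np.argsort(d[:,0])];print(len(d),np.round(d[::max(1,len(d)//25)],3).tolist())
E
```

```text
time_s: 5.88
tool_pos: [0.5657, 0.1157, 0.2313]
tool_rot: [-179.9, 0.0, 6.2]
force: [-0.3, -0.8, -0.3]
grip_width: 0.0007
grasp_force: 0.0
1619 [[-0.023, 0.009, 0.0], [-0.003, 0.012, 0.004], [0.002, -0.01, 0.005], [0.006, 0.017, 0.006], [0.01, -0.016, 0.006], [0.014, -0.017, 0.007], [0.018, 0.013, 0.011], [0.023, 0.001, 0.012], [0.026, 0.022, 0.016], [0.03, -0.008, 0.015], [0.034, 0.027, 0.021], [0.038, -0.011, 0.017], [0.042, -0.002, 0.02], [0.046, -0.007, 0.02], [0.05, 0.018, 0.026], [0.054, 0.021, 0.026], [0.057, 0.016, 0.027], [0.061, -0.01, 0.027], [0.066, -0.001, 0.029], [0.073, 0.006, 0.008], [0.076, 0.029, 0.036], [0.079, 0.03, 0.038], [0.083, 0.013, 0.04], [0.087, 0.04, 0.046], [0.09, -0.002, 0.037], [0.095, 0.006, 0.045]]
```

View pics/s3.png

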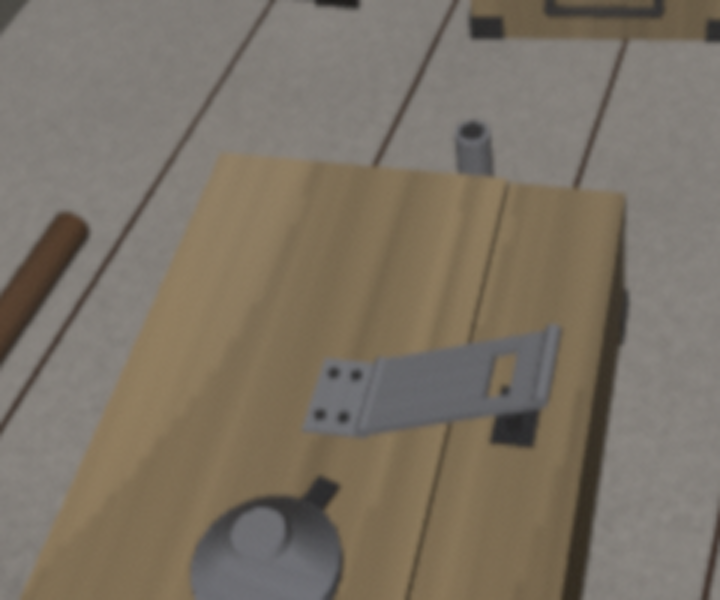

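The strap is at about 25°, with the slot near (505,375) in the crop and the staple not yet through. The finger should have pressed it flat, so I'll recompute with the right axes.

Run:
```python
from h import *
for n in('side','top'):
    c,W,_=cam(n);np.save(n+'1.npy',W)
    Q=W.reshape(-1,3);Q=Q[(Q[:,2]>.1145)&(Q[:,2]<.2)]
    A=np.array([[-.994,-.106,0],[-.106,.994,0],[0,0,1]])
    d=(Q-[.5166,.25,.114])@A.T; d=d[(d[:,0]>.015)&(d[:,0]<.115)&(abs(d[:,1])<.035)&(d[:,2]<.08)]
    d=d[d[:,2]>.3*d[:,0]]
    if len(d)<20: print(n,len(d));continue
    k=np.polyfit(d[:,0],d[:,2],1);print(n,len(d),k,np.degrees(np.arctan(k[0])),d.min(0),d.max(0),np.median(d[:,1]))
    for lo in np.arange(.02,.11,.015):
        e=d[(d[:,0]>lo)&(d[:,0]<lo+.015)]
        if len(e): print(lo.round(3),len(e),e[:,1].min().round(3),e[:,1].max().round(3),np.median(e[:,2]).round(4))
print(env.get_obs()['tool_pos'])
```

```text
side 1246 [0.44387954 0.00147281] 23.93545527105564 [ 0.01504166 -0.02389765  0.00697275] [0.09596288 0.02274369 0.04915659] 0.002273101645668131
0.02 235 -0.023 0.023 0.0141
0.035 241 -0.024 0.023 0.0202
0.05 248 -0.023 0.023 0.0265
0.065 163 -0.024 0.023 0.034
0.08 263 -0.023 0.023 0.0405
0.095 20 -0.018 0.021 0.043
top 476 [0.45104698 0.00147136] 24.277611353705176 [ 0.01512613 -0.02499762  0.0076122 ] [0.09380634 0.01971252 0.04819424] 0.0008415706939085348
0.02 73 -0.011 0.019 0.0144
0.035 91 -0.017 0.02 0.0209
0.05 90 -0.019 0.019 0.0263
0.065 78 -0.025 0.02 0.0345
0.08 121 -0.025 0.02 0.0424
[0.56462661 0.11168634 0.23131607]
```

```bash
python3 -m creep '{"translation":[[-0.35,-0.6,0],[-0.35,-0.6,0],[-0.35,-0.58,0],[0,0,0.5],[0,0,0.5]],"turn":[[0,0,0],[0,0,0],[0,0,0],[0,0,0],[0,0,0]],"grip":[0,0,0,0,0]}'
python3 -m creep '{"translation":[[0,0,0],[0,0,0.1],[0,0,0.1]],"turn":[[0,0,0],[0,0,0],[0,0,0]],"grip":[0,0,0]}'
python3 -m creep '{"translation":[[0,0,0.1],[0,0,0.1]],"turn":[[0,0,0],[0,0,0]],"grip":[0,0]}'
python3 - <<'E'
from h import *
for n in('side','top'):
    c,W,_=cam(n)
    Q=W.reshape(-1,3)
    A=np.array([[-.994,-.106,0],[-.106,.994,0],[0,0,1]])
    d=(Q-[.5166,.25,.114])@A.T; d=d[(d[:,0]>.085)&(d[:,0]<.115)&(abs(d[:,1])<.03)&(d[:,2]<.06)&(d[:,2]>.002)]
    print(n,len(d),d.min(0) if len(d) else '',d.max(0) if len(d) else '')
o=env.get_obs();print(o['tool_pos'],o['force'])
E
```

```text
time_s: 6.65
tool_pos: [0.4641, 0.2513, 0.152]
tool_rot: [180.0, -0.1, 6.3]
force: [0.7, 0.1, -0.2]
grip_width: 0.0002
grasp_force: 0.0
time_s: 7.02
tool_pos: [0.4661, 0.2499, 0.1375]
tool_rot: [-180.0, -0.1, 6.1]
force: [-0.3, -0.6, 0.6]
grip_width: 0.0007
grasp_force: 0.0
time_s: 7.28
tool_pos: [0.4654, 0.2491, 0.1201]
tool_rot: [180.0, -0.0, 6.1]
force: [0.4, -0.4, 1.2]
grip_width: 0.0005
grasp_force: 0.0
side 195 [ 0.08501732 -0.0218822   0.0356624 ] [0.09574626 0.02258078 0.04792225]
top 76 [ 0.0853564  -0.02474087  0.0381648 ] [0.09385841 0.01880941 0.04834363]
[0.46454447 0.24873638 0.11930684] [-0.54388365 -0.28822519 -0.16387355]
```

The strap hasn't moved although the TCP reads below it, so the fingers must be somewhere else. I'll back off and look at them.

Run:
```python
from h import *
c,W,(K,R,t)=cam('side')
p=np.array(env.get_obs()['tool_pos'])
im=cv2.resize(cv2.convertScaleAbs(c['frame'][200:400,160:400,::-1],alpha=2.2,beta=20),None,fx=3,fy=3,interpolation=2)
for dz in(0,.07):
    q=cv2.projectPoints((p+[0,0,dz])[None],np.array(c['rvec'],float),np.array(c['tvec'],float),K,None)[0].ravel();print(q)
    cv2.circle(im,tuple(int(a) for a in (q-[160,200])*3),4,(0,0,255),1)
cv2.imwrite('pics/s4.png',im)
Q=W.reshape(-1,3);d=Q-p;d=d[(abs(d[:,0])<.07)&(abs(d[:,1])<.12)&(d[:,2]>.02)&(d[:,2]<.2)&(Q[:,2]>.168)]
for z in np.arange(.03,.2,.01):
    e=d[(d[:,2]>z)&(d[:,2]<z+.01)]
    if len(e):print(z.round(2),len(e),e.min(0).round(3),e.max(0).round(3))
```

```text
[275.51436452 335.73126221]
[272.46634444 305.62581037]
0.04 1 [-0.01  -0.006  0.049] [-0.01  -0.006  0.049]
0.05 3 [-0.011 -0.006  0.051] [-0.01  -0.005  0.053]
0.09 33 [-0.035 -0.082  0.098] [0.026 0.091 0.1  ]
0.1 370 [-0.047 -0.087  0.1  ] [0.034 0.091 0.11 ]
0.11 472 [-0.047 -0.087  0.11 ] [0.033 0.09  0.12 ]
0.12 619 [-0.048 -0.088  0.12 ] [0.035 0.097 0.13 ]
0.13 585 [-0.048 -0.097  0.13 ] [0.028 0.098 0.14 ]
0.14 1876 [-0.047 -0.097  0.14 ] [0.028 0.098 0.15 ]
0.15 238 [-0.03   0.015  0.15 ] [0.016 0.053 0.16 ]
0.16 213 [-0.029  0.03   0.16 ] [0.016 0.053 0.17 ]
0.17 214 [-0.029  0.036  0.17 ] [0.016 0.053 0.18 ]
0.18 301 [-0.042 -0.013  0.18 ] [0.028 0.054 0.19 ]
0.19 1071 [-0.042 -0.018  0.19 ] [0.036 0.054 0.2  ]
```

View pics/s4.png

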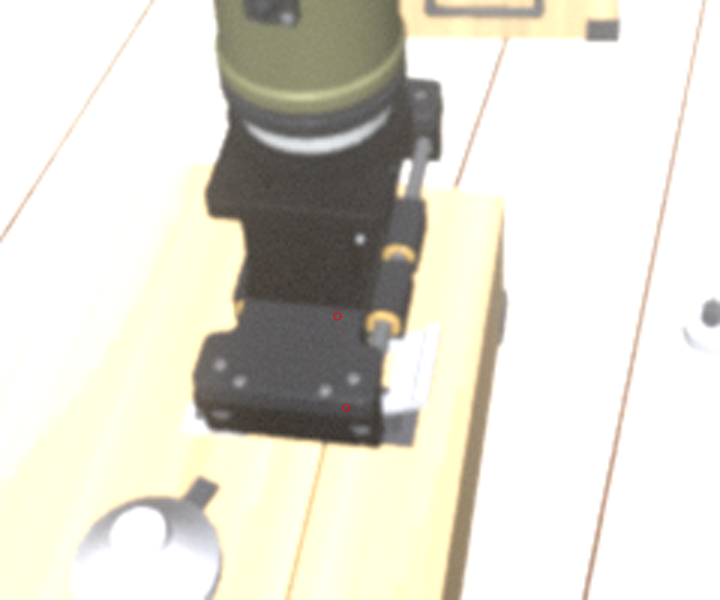

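The body's underside is 98 mm above the reported TCP, not 70. The strap also stopped where a tip about 28 mm higher would have left it. So the real tips are about 28 mm above the reported TCP, and I'll keep descending by that much and watch the force.

```bash
python3 -m creep '{"translation":[[0,0,0.08],[0,0,0.08],[0,0,0.08],[0,0,0.07],[0,0,0.05]],"turn":[[0,0,0],[0,0,0],[0,0,0],[0,0,0],[0,0,0]],"grip":[0,0,0,0,0]}'
python3 -m creep '{"translation":[[0,0,0.03],[0,0,0.01]],"turn":[[0,0,0],[0,0,0]],"grip":[0,0]}'
```

```text
time_s: 8.05
tool_pos: [0.4648, 0.2491, 0.091]
tool_rot: [180.0, 0.0, 6.1]
force: [-0.5, -0.5, 1.9]
grip_width: 0.0005
grasp_force: 1.0
time_s: 8.3
tool_pos: [0.4648, 0.2491, 0.0882]
tool_rot: [180.0, 0.0, 6.1]
force: [-2.8, -0.7, 4.1]
grip_width: 0.0003
grasp_force: 2.6
```

```bash
python3 -m creep '{"translation":[[0,0,0.02],[0,0,0]],"turn":[[0,0,0],[0,0,0]],"grip":[0,0]}'; python3 -m creep '{"translation":[[0,0,0.02],[0,0,0]],"turn":[[0,0,0],[0,0,0]],"grip":[0,0]}'
```

```text
time_s: 8.55
tool_pos: [0.4649, 0.2491, 0.0881]
tool_rot: [179.9, 0.0, 6.1]
force: [-5.6, -2.2, 11.9]
grip_width: 0.0009
grasp_force: 5.9
time_s: 8.8
tool_pos: [0.4649, 0.2491, 0.0879]
tool_rot: [179.9, 0.0, 6.1]
force: [-8.9, -4.9, 22.0]
grip_width: 0.0007
grasp_force: 10.9
```

The strap is now on a firm stop: z holds at 0.088 while the force rises to 22 N. I'll retract and check.

```bash
python3 -m creep '{"translation":[[0,0,-0.3],[0,0,-0.7],[0,0,-0.7],[0.5,0.5,-0.3],[0.5,0.5,0]],"turn":[[0,0,0],[0,0,0],[0,0,0],[0,0,0],[0,0,0]],"grip":[0,0,0,0,0]}'
python3 -m creep '{"translation":[[0,0.7,0],[0,0,0]],"turn":[[0,0,0],[0,0,0]],"grip":[0,0]}'
python3 - <<'E'
from h import *
A=np.array([[-.994,-.106,0],[-.106,.994,0],[0,0,1]])
for n in('side','top'):
    c,W,_=cam(n)
    d=(W.reshape(-1,3)-[.5166,.25,.114])@A.T; d=d[(d[:,0]>.0)&(d[:,0]<.115)&(abs(d[:,1])<.02)&(d[:,2]<.08)]
    for lo in np.arange(0,.11,.015):
        e=d[(d[:,0]>lo)&(d[:,0]<lo+.015)]
        if len(e): print(n,lo.round(3),len(e),np.median(e[:,2]).round(4),e[:,2].max().round(4))
    if n=='side': cv2.imwrite('pics/s5.png',cv2.resize(c['frame'][90:400,120:400,::-1],None,fx=1.9,fy=1.9,interpolation=2)); Q=W[108:165,312:332].reshape(-1,3);Q=Q[Q[:,2]>.185];print('short',Q.mean(0))
S=np.load('side0.npy')[108:165,312:332].reshape(-1,3);print(S[S[:,2]>.185].mean(0))
E
```

```text
time_s: 9.43
tool_pos: [0.5562, 0.1779, 0.2486]
tool_rot: [180.0, -0.4, 6.1]
force: [1.2, -0.6, 0.5]
grip_width: 0.0009
grasp_force: 0.0
time_s: 9.68
tool_pos: [0.5611, 0.1154, 0.2442]
tool_rot: [179.8, 0.0, 5.5]
force: [1.1, -0.2, -0.2]
grip_width: 0.0004
grasp_force: 0.0
side 0.0 225 0.0033 0.0065
side 0.015 220 0.0029 0.0058
side 0.03 219 0.0028 0.0056
side 0.045 228 0.0028 0.0056
side 0.06 211 0.0026 0.0198
side 0.075 243 0.0026 0.0202
side 0.09 240 0.0043 0.0088
side 0.105 290 -0.0358 -0.0008
short [ 0.50845973 -0.27161979  0.19010982]
top 0.045 9 0.0018 0.0048
top 0.06 20 0.0012 0.0048
top 0.075 28 0.0023 0.0054
top 0.09 39 0.0037 0.0097
top 0.105 19 -0.0055 -0.0012
[ 0.50854062 -0.2722496   0.19007952]
```

View pics/s5.png

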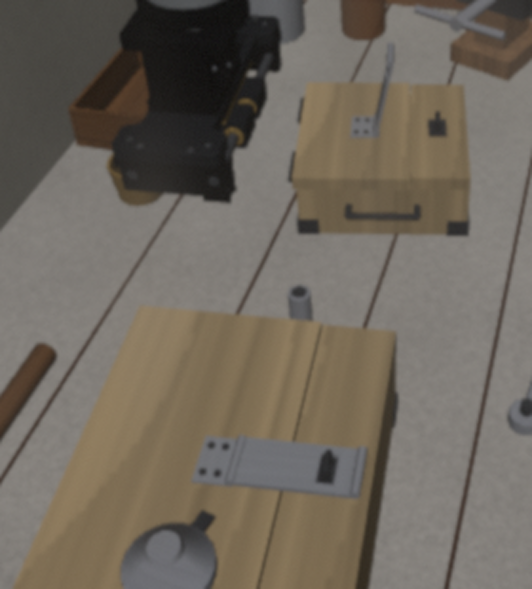

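The long case's hasp lies flat, with the staple up through its slot at about (327,465) in the crop. The short hasp at (387,90) is still standing where it was, and the robot is clear.

```bash
python3 -c "
from cell import env; print(env.sign_off())"
```

```text
the job is handed in; nothing more can be done
None
```

The longer case's hasp is flat on its catch with the staple through the slot, the shorter case's hasp is still standing as it was, and the job was handed in at about 10 s on the robot's clock.

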